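# Mount the practice jaw on the studs of the bench holder and latch it

### The arm

A 7-joint arm with a two-finger parallel gripper is mounted at the origin on the work surface. World frame = base frame: x ahead of the robot, y to its left, z up, the work surface at z = 0. Lengths are in m, angles in degrees, forces in N, time in s.
With the tool pointing down it reaches from about 0.4 to 0.875 m from the base axis. Payload 19.3 kg.
Tool frame: the origin (TCP) lies midway between the tips of the shut fingers; the grasp point (between the pads) lies 19 mm behind it; x points along the fingers, y is the direction in which the jaws open and shut, and the axes are right-handed (so a half turn about x gives the same grasp; the last joint's range is limited). The gripper opens to 85 mm and grips with 20 to 120 N. Pads are 22 mm wide; open, the fingers measure 114 mm over their backs; the gripper's body (76 mm by 85 mm) begins 54 mm behind the grasp point. The pads swing forward as they close: fully open they stand 13 mm farther back than shut.
Start: joints at [62.326, 29.874, -2.08, 91.645, 1.215, 58.505, -6.463], TCP at [0.251, -0.573, 0.231] pointing down, gripper open.
Joint ranges: [-166.77, 166.77], [-17.47, 122.26], [-85.68, 81.53], [9.62, 139.38], [-72.42, 252.41], [9.2, 110.78], [-144.41, 144.41]. Speed limits (degrees/s): [108.29, 108.29, 136.94, 136.94, 172.46, 172.46, 172.46].

### API

Orientations are given as a 3x3 rotation matrix whose columns are the frame's x, y, z axes.
In Python, from cell import sensors, snapshot, camera_params, close_job gives the robot as it stands. The module is installed in compiled form; this text tells all that it offers.
- The arm moves only by the tool servo_tool, never from a script. Its argument "deltas" is one flat list of numbers, 7 for each row, row after row: the opening, from 0 (shut) to 1 (fully open), then the shift along the tool's x, y, z in mm, then the turn, a rotation vector about the tool's x, y, z in rad. In form: [hand, x, y, z, ax, ay, az, hand, x, y, z, ax, ay, az, ...]. A call has 1 to 12 rows; each row is the pose to reach, as a shift and turn from the pose commanded when the call began, along the tool's axes at that moment; what a row does not reach only later rows make up. A row lasts 1/12 s, in which the tool goes at most 41.7 mm and 7.16 degrees, less where a joint would pass 70% of its speed; a pose out of reach is approached as far as the arm can. A call with a gripper value outside its range is refused whole. The fingers move at their own pace and stop on an object; "grip_force" is the grip in N (left out, the last holds). Time passes only in rows, so rows that repeat a pose let the fingers close. It gives the time, the measured TCP pose, the force and the opening at its end, in the units of the state.
- sensors.get_obs(): the state, without advancing time (a new reading comes with each control period).
- snapshot(name): name is "side" or "top" or "wrist"; returns the picture (400x640x3 uint8, blue, green, red); there is no depth.
- camera_params(name): a dict with "intrinsics" (3x3 intrinsics, pixels), "dist_coeffs" ([k1, k2, p1, p2, k3] as OpenCV has them; the pictures are not rectified), "R" (3x3) and "t" (3): a world point X has camera coordinates R X + t; the wrist camera has in their place "hand_eye" (4x4, takes a point from camera to tool coordinates, whose origin is the TCP and whose axes are the tool frame's). Camera axes: x right, y down, z forward; pixel columns grow to the right and rows downward; lengths in m; the calibration is good to about 2 mm. A picture is of the moment at which its call begins: read the wrist's pose just before it. camera_params takes no time and is no camera call.
- close_job(): hands the job in, once; it reports no verdict.
The state is a dict: "time": time; "joints": joint angles; "qd": joint speeds; "joint_efforts": joint torques, N m; "tcp_pos": TCP position; "orientation": TCP orientation; "contact_force": force on the tool from outside, world axes, zero at the start; "wrist_torque": the same for the moment, N m; "gripper_width": opening from 0.0 (shut) to 1.0 (fully open).
Only numpy, scipy, OpenCV 4.12 (cv2) and the standard library are available. Lean on these libraries where they do the work, as an engineer would, in place of code of your own. Each camera call takes 0.05 s, during which the arm holds its last target.

### The job

Mount the pink practice jaw on the bench holder: set its steel plate lightly on top of the holder's two studs, clear of the plate's holes, and slide it gently along the slots (never more than 30 N between jaw and holder) until you feel both holes drop over the studs and the plate lies flush on the rest strips. Then swing the red-knobbed latch fully round over the plate's end and let go. Leave everything else on the bench where it is.

Things in the scene. Friction and masses are not known exactly. Their poses are not given: they have to be found in the camera images.
- jaw_grip (a point): centre of the loose pink practice jaw: a gum block with white teeth, 34 mm wide along this point's x, 52 mm along y, flat sides facing +x and -x, on the middle of a steel mounting plate. 28 mm above the plate's underside; the block spans 5 to 37 mm above it, teeth to 48 mm. z up. About 0.26 kg. It starts on a green mat 2 mm thick, its x within 30 degrees of the world's x.
- jaw_foot (a point): centre of the flat underside of the jaw's mounting plate (axes as jaw_grip). The plate is 80 mm along x, 104 mm along y, 5 mm thick, with two round through holes 8.5 mm across at x = 0, y = -38 and +38 mm. It fits the studs either way round (half turn).
- holder: black bench holder, fixed: round foot 120 mm across, ball joint locked level, aluminium table 100 mm (x) by 108 mm (y) with two steel rest strips along x at y = -24 and +24 mm, their tops 90 mm above the bench and 1.2 mm above the table. Origin at the centre of the foot's underside, z up; yaw within 25 degrees. Carries the stud bar and the latch.
- holder_top (a point): centre of the holder's table at the height of the rest strips, axes as holder. Two domed steel studs, 6 mm thick, rise 7 mm above it at y = -38 and +38 mm, at equal x, in slots along x, on a bar clamped below. The bar was left anywhere in x = -12 to +12 mm (not measured); it stays put if pushed gently. Plate flush: jaw_grip 28 mm above this point; plate on top of the studs: 35 mm.
- latch (a joint): angle of the swing latch at the holder's +y side: 0 parked, 1.57 fully round at its stop, growing clockwise seen from above; starts at 0 to 0.3. Stiff pivot (0.06 N m): it stays where left. At 0 the handle points to the holder's -x, at 1.57 to +y with its 24 mm finger over the plate's end. The finger is 7.2 mm above the rest strips: it clears a flush plate, not one still on the studs.
- latch_knob (a point): on the axis of the latch's upright red knob, 13 mm in diameter, 23 mm above the top of the flat handle that carries it (the knob ends 10 mm higher); 52 mm from the pivot, 125 mm above the bench. Turns with the latch.
- latch_pivot (a point): on the latch's vertical pivot axis, at the height of latch_knob; x = 0, y = +66 mm from holder_top.
- cast: cream plaster cast of a full arch, about 56 x 60 x 29 mm; a bystander, origin at the centre of its underside
- needle_holder: needle holder with gold finger rings, 150 mm long, lying flat; a bystander, origin at the centre of its underside
- tweezers: steel tweezers, 150 mm long, lying flat; a bystander, origin at the centre of its underside
- suture_pack: white carton of sutures with a blue band, 60 x 85 x 22 mm; a bystander, origin at the centre of its underside
- gel: clear gel bottle with a blue cap, 52 mm across, 130 mm tall; a bystander, origin at the centre of its underside
- cup: steel cup with hand instruments standing in it, 68 mm across, 85 mm tall (160 mm with the instruments); a bystander, origin at the centre of its underside
Things that resemble listed ones, but are neither listed nor needed, are in the scene too. Leave any orange or purple look-alike of the part that bears jaw_grip alone. Leave any green look-alike of the holder alone.

How it is judged (in metres and radians):
On the way, in this order (a step that is already met when the one before it is completed fails the run):
1. the jaw is picked up off the mat (height (world z) of jaw_grip above 0.06 m), for 0.2 s.
2. the plate bears lightly on top of the studs (z of jaw_grip in the frame of holder_top between 0.032 and 0.0375 m and contact force between jaw and holder above 0.3 N), for 0.1 s.
3. the plate lies flush on the holder's rest strips with both studs in its holes, the latch not yet swung over (z of jaw_grip in the frame of holder_top between 0.026 and 0.03 m and x of jaw_grip in the frame of holder_top between -0.016 and 0.016 m and y of jaw_grip in the frame of holder_top between -0.005 and 0.005 m and angle between jaw_grip's own z axis and vertical below 0.04 rad and angle between the x axis of jaw_grip and the x axis of holder_top, either way round below 0.09 rad and value of joint latch below 0.8 rad), for 0.2 s.
4. the latch is swung fully over the plate's end (z of jaw_grip in the frame of holder_top between 0.026 and 0.03 m and x of jaw_grip in the frame of holder_top between -0.016 and 0.016 m and y of jaw_grip in the frame of holder_top between -0.005 and 0.005 m and angle between jaw_grip's own z axis and vertical below 0.04 rad and angle between the x axis of jaw_grip and the x axis of holder_top, either way round below 0.09 rad and value of joint latch above 1.4 rad), for 0.2 s.
At the end, for the whole second after the job is handed in: Plate flush on the rest strips over both studs: jaw_grip 28 mm (+-2) above holder_top, within 16 mm along x and 5 mm along y, tilt under 0.04 rad, axes aligned within 0.09 rad either way round; latch above 1.40 rad and let go (all of step 4 and contact force between the fingers and holder below 0.2 N); the robot touches nothing.
It fails at once if more than 30 N between the jaw's plate and the holder (strips, studs or latch) (contact force between jaw and holder above 30 N).
It fails at once if a bystander is moved by more than 15 mm (distance of any of cast, needle_holder, tweezers, suture_pack, gel, cup from where it was at the start of the episode above 0.015 m).
It also fails if it takes over 67 s, if anything falls off the work surface, if the arm or the gripper's body presses on something with over 40 N, if the wrist force passes 120 N, or if a joint passes its speed limit or range.

## Working session

There is one attempt and no reset: what is moved stays moved. The work goes in short steps, Python scripts to look and compute and a tool call to move; the robot and the scene stay as the last step left them, time stands still between calls to the robot, and variables do not carry over. Pictures are saved under pics/ and viewed, and the job is handed in when it is done.

Besides the shell and the picture viewer there is one more tool, called after "Request:" as name(argument=value, ...), one argument or row to a line, values as JSON. servo_tool: Moves the arm, as the interface text tells. Its arguments: {"type":"object","properties":{"deltas":{"type":"array","items":{"type":"number"}},"grip_force":{"type":"number"}},"required":["deltas"]}

```bash
mkdir -p pics; python3 - <<'E'
from cell import sensors,snapshot,camera_params
import cv2,numpy as np
np.set_printoptions(precision=4,suppress=True)
o=sensors.get_obs();print({k:np.round(v,3).tolist() if not isinstance(v,float) else v for k,v in o.items()})
for n in("top","side","wrist"):
    p=camera_params(n);print(n,{k:np.round(v,4).tolist() for k,v in p.items()})
    cv2.imwrite(f"pics/{n}0.png",snapshot(n))
E
```

```text
{'time': 0.0, 'joints': [62.325, 29.911, -2.081, 91.672, 1.214, 58.503, -6.463], 'qd': [-0.013, 0.04, 0.075, 0.012, 0.035, -0.017, -0.05], 'joint_efforts': [-0.0, -92.711, 1.979, -36.993, 0.018, 0.008, -0.0], 'tcp_pos': [0.251, -0.572, 0.231], 'orientation': [[-0.001, 0.401, -0.916], [0.001, -0.916, -0.401], [-1.0, -0.001, 0.0]], 'contact_force': [0.004, -0.403, -0.508], 'wrist_torque': [0.013, -0.022, -0.039], 'gripper_width': 0.9995951047162963}
top {'intrinsics': [[445.2211, 0.0, 312.7212], [0.0, 445.2211, 199.983], [0.0, 0.0, 1.0]], 'dist_coeffs': [-0.0984, 0.0, 0.0, 0.0, 0.0], 'R': [[-0.1075, -0.9942, -0.0026], [-0.9725, 0.1057, -0.2076], [0.2067, -0.0198, -0.9782]], 't': [0.0805, 0.5613, 1.237]}
side {'intrinsics': [[449.4317, 0.0, 323.3209], [0.0, 449.4317, 197.0019], [0.0, 0.0, 1.0]], 'dist_coeffs': [-0.0765, 0.0, 0.0, 0.0, 0.0], 'R': [[-0.7976, -0.6032, -0.0032], [-0.391, 0.521, -0.7587], [0.4593, -0.6039, -0.6514]], 't': [0.4794, 0.2669, 1.206]}
wrist {'intrinsics': [[358.7865, 0.0, 318.3027], [0.0, 358.7865, 201.5354], [0.0, 0.0, 1.0]], 'dist_coeffs': [0.0184, 0.0, 0.0, 0.0, 0.0], 'hand_eye': [[-0.0003, -0.3272, 0.9449, -0.1414], [1.0, 0.0001, 0.0004, -0.0008], [-0.0002, 0.9449, 0.3272, -0.0853], [0.0, 0.0, 0.0, 1.0]]}
```

View pics/top0.png

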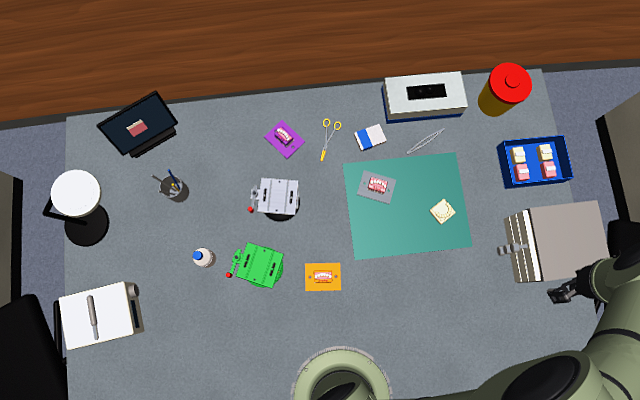

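View pics/side0.png

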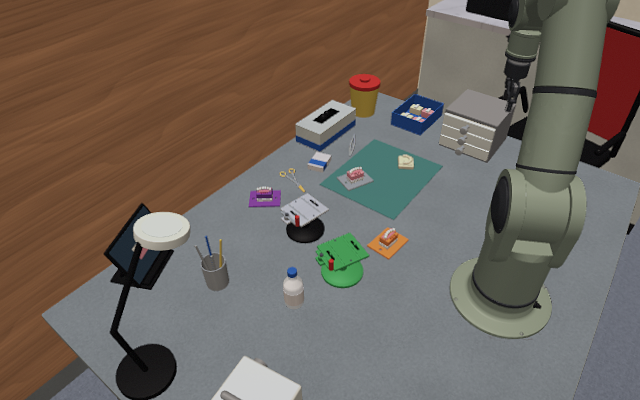

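View pics/wrist0.png

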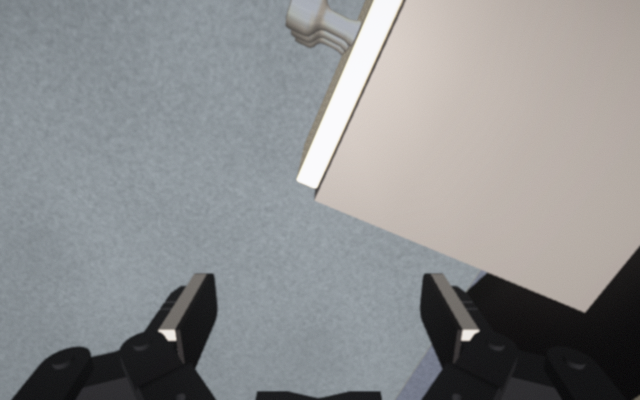

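```bash
cat > h.py <<'E'
import cv2,numpy as np
from cell import sensors,snapshot,camera_params
np.set_printoptions(precision=4,suppress=True)
def pose():
    o=sensors.get_obs();return np.array(o['tcp_pos']),np.array(o['orientation']),o
def cam(n,T=None):
    p=camera_params(n);K=np.array(p['intrinsics']);d=np.array(p['dist_coeffs'])
    if n=='wrist':
        P,R,_=pose() if T is None else (*T,None)
        H=np.array(p['hand_eye']);Rc=R@H[:3,:3];c=P+R@H[:3,3]
    else:
        Rc=np.array(p['R']).T;c=-Rc@np.array(p['t'])
    return K,d,Rc,c
def ray(C,uv):
    K,d,Rc,c=C
    q=cv2.undistortPoints(np.array(uv,float).reshape(-1,1,2),K,d).reshape(-1,2)
    return c,(Rc@np.c_[q,np.ones(len(q))].T).T
def onz(C,uv,z):
    c,D=ray(C,uv);return c+D*((z-c[2])/D[:,2])[:,None]
def proj(C,X):
    K,d,Rc,c=C
    return cv2.projectPoints((Rc.T@(np.atleast_2d(X)-c).T).T.reshape(-1,1,3),np.zeros(3),np.zeros(3),K,d)[0].reshape(-1,2)
def tri(C1,uv1,C2,uv2):
    c1,d1=ray(C1,[uv1]);c2,d2=ray(C2,[uv2]);d1=d1[0];d2=d2[0]
    s=np.linalg.lstsq(np.c_[d1,-d2],c2-c1,rcond=None)[0]
    a=c1+s[0]*d1;b=c2+s[1]*d2
    return (a+b)/2,np.linalg.norm(a-b)
E
python3 - <<'E'
from h import *
C=cam('top')
I=cv2.imread('pics/top0.png')
cv2.imwrite('pics/crop0.png',cv2.resize(I[110:300,220:420],None,fx=4,fy=3.1,interpolation=cv2.INTER_CUBIC)) if 0 else cv2.imwrite('pics/crop0.png',cv2.resize(I[120:270,220:420],None,fx=4,fy=4,interpolation=cv2.INTER_CUBIC))
S=cv2.imread('pics/side0.png');cv2.imwrite('pics/crop1.png',cv2.resize(S[150:270,240:400],None,fx=5,fy=5,interpolation=cv2.INTER_CUBIC))
print('jaw',onz(C,[(376,186)],.03),'holder',onz(C,[(276,198)],.09),'green',onz(C,[(258,265)],.09),'gel',onz(C,[(204,258)],.06))
E
```

```text
jaw [[ 0.595  -0.1745  0.03  ]] holder [[0.5772 0.1234 0.09  ]] green [[0.3938 0.1904 0.09  ]] gel [[0.4318 0.3462 0.06  ]]
```

View pics/crop0.png

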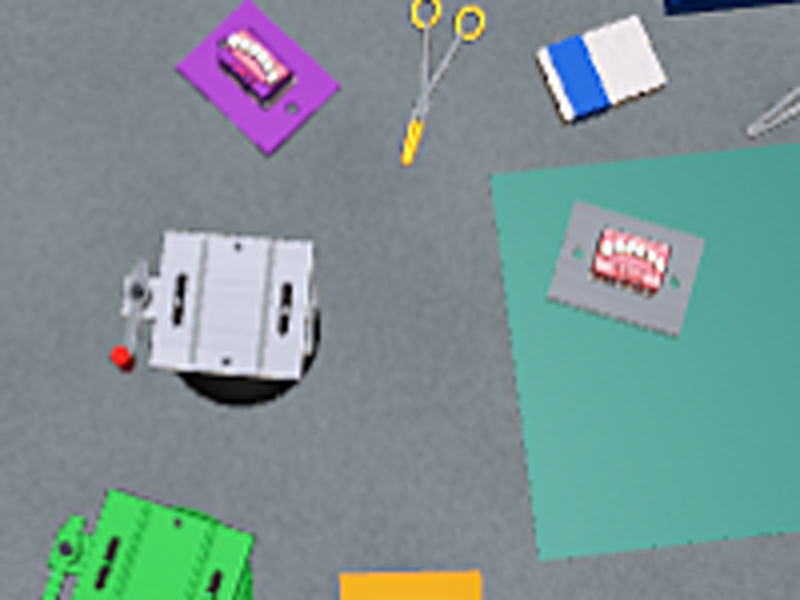

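View pics/crop1.png

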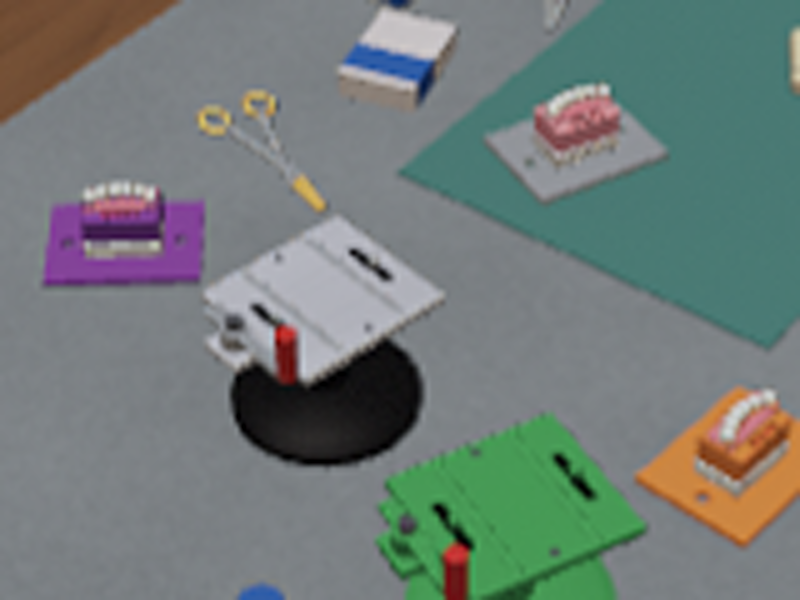

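```bash
python3 - <<'E'
from h import *
C=cam('top')
h=onz(C,[(220+579/4,120+253/4),(220+675/4,120+283/4)],.007);print(h,h.mean(0),np.linalg.norm(h[0]-h[1]))
d=h[0]-h[1];yj=np.degrees(np.arctan2(-d[0],d[1]));print('jaw yaw',yj)
# holder corners on table z=.089
q=np.array([(165,232),(312,241),(299,378),(151,366)])/4+[220,120]
t=onz(C,q,.089);print(t,t.mean(0))
print('drawers',onz(C,[(508,210),(516,280),(600,203)],.12))
P,R,o=pose()
def goal(p,yaw):
    y=np.array([np.cos(yaw),np.sin(yaw),0]);x=np.array([0,0,-1.]);Rg=np.c_[x,y,np.cross(x,y)]
    return R.T@(p-P)*1000,cv2.Rodrigues(R.T@Rg)[0].ravel()
print(goal(np.r_[h.mean(0)[:2],.25],np.radians(yj)))
E
```

```text
[[ 0.6125 -0.1453  0.007 ]
 [ 0.5813 -0.2152  0.007 ]] [ 0.5969 -0.1803  0.007 ] 0.07658074349966823
jaw yaw -24.084493257231923
[[0.6407 0.1605 0.089 ]
 [0.6225 0.0559 0.089 ]
 [0.5242 0.0751 0.089 ]
 [0.5441 0.1785 0.089 ]] [0.5829 0.1175 0.089 ]
drawers [[ 0.466  -0.5216  0.12  ]
 [ 0.2717 -0.5072  0.12  ]
 [ 0.4552 -0.8041  0.12  ]]
(array([ -18.9682, -220.2434, -474.4881]), array([-0.7377, -0.0002,  0.0008]))
```

Request:
servo_tool(
  deltas=[1,-40,0,0,0,0,0,1,-70,-20,-40,-0.06,0,0,1,-70,-38,-80,-0.12,0,0,1,-70,-56,-120,-0.18,0,0,1,-70,-74,-160,-0.25,0,0,1,-65,-92,-198,-0.31,0,0,1,-60,-110,-236,-0.37,0,0,1,-50,-128,-274,-0.43,0,0,1,-40,-146,-312,-0.49,0,0,1,-30,-164,-350,-0.55,0,0,1,-25,-182,-390,-0.61,0,0,1,-19,-200,-430,-0.68,0,0],
)

```text
time: 1.15
tcp_pos: [0.5467, -0.2356, 0.2537]
orientation: [[-0.0, 0.889, -0.458], [0.0, -0.458, -0.889], [-1.0, -0.0, 0.0]]
contact_force: [0.7, -0.8, 1.1]
gripper_width: 0.998
```

Request:
servo_tool(
  deltas=[1,0,-18,-38,-0.06,0,0,1,0,-20,-44,-0.06,0,0,1,0,-20,-44,-0.06,0,0],
)

```text
time: 1.4
tcp_pos: [0.5489, -0.1854, 0.2541]
orientation: [[-0.0, 0.916, -0.401], [0.001, -0.401, -0.916], [-1.0, -0.001, -0.001]]
contact_force: [-0.6, -0.3, 0.1]
gripper_width: 1.004
```

```bash
python3 - <<'E'
from h import *
P,R,o=pose();print(P,R,o['time'],o['joints'])
I=snapshot('wrist');cv2.imwrite('pics/w1.png',I)
np.savez('w1',P=P,R=R)
E
```

```text
[ 0.5489 -0.1854  0.2541] [[-0.0004  0.9159 -0.4013]
 [ 0.0014 -0.4013 -0.9159]
 [-1.     -0.0009 -0.0011]] 1.4 [ 26.6419  25.2969 -19.1522  96.5398   9.2537  59.7617 -19.1462]
```

View pics/w1.png

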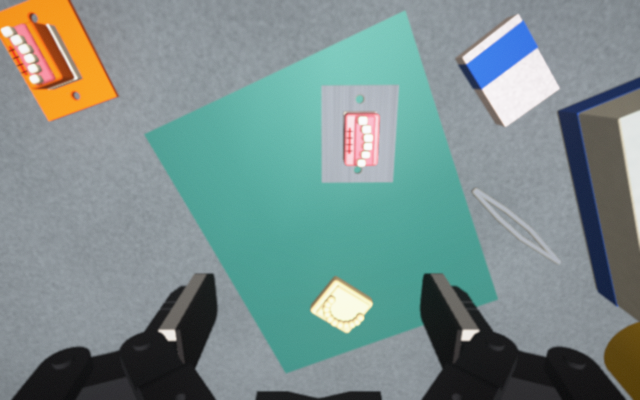

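```bash
python3 - <<'E'
from h import *
z=np.load('w1.npz');C=cam('wrist',(z['P'],z['R']))
I=cv2.imread('pics/w1.png')
# holes: green inside plate region
hsv=cv2.cvtColor(I,cv2.COLOR_BGR2HSV)
m=cv2.inRange(hsv,(70,60,30),(100,255,255))
m2=np.zeros_like(m);m2[90:178,335:385]=m[90:178,335:385]
n,l,s,c=cv2.connectedComponentsWithStats(m2);print(s,c)
big=c[[i for i in range(1,n) if s[i,4]>15]]
for zz in (.007,):
    h=onz(C,big,zz);print(h,h.mean(0),np.linalg.norm(h[0]-h[1]))
d=h[0]-h[1];d=d if d[1]>0 else -d
print('yaw',np.degrees(np.arctan2(-d[0],d[1])))
# gum mask: pink
g=cv2.inRange(hsv,(165,60,60),(180,255,255))|cv2.inRange(hsv,(0,60,60),(8,255,255));g[:, :330]=0;g[:,390:]=0
ct=max(cv2.findContours(g,0,1)[0],key=cv2.contourArea);r=cv2.minAreaRect(ct);print(r,onz(C,[r[0]],.03))
cv2.imwrite('pics/c2.png',cv2.resize(I[70:200,290:430],None,fx=4.5,fy=4.5,interpolation=cv2.INTER_CUBIC))
E
```

```text
[[     0      0    640    400 255930]
 [   356     96      7      7     39]
 [   354    167      7      6     31]] [[319.4894 199.519 ]
 [359.1282  98.8718]
 [357.0968 169.4516]]
[[ 0.6136 -0.1435  0.007 ]
 [ 0.5839 -0.2128  0.007 ]] [ 0.5988 -0.1781  0.007 ] 0.07535988157850937
yaw -23.193455620159313
((361.5, 138.5), (53.0, 35.0), 90.0) [[ 0.5999 -0.1783  0.03  ]]
```

View pics/c2.png

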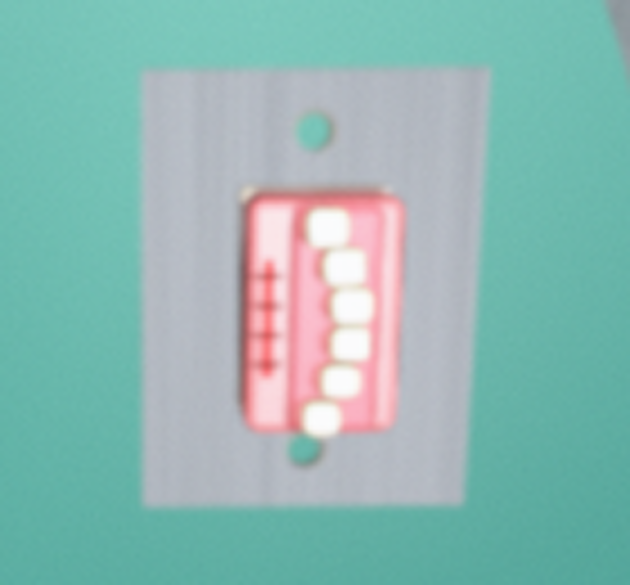

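Request:
servo_tool(
  deltas=[1,20,20,-13,0,0,0,1,55,43,-26,0,0,0,1,90,43,-26,0,0,0,1,125,43,-26,0,0,0,1,160,43,-26,0,0,0,1,190,43,-26,0,0,0,1,215,43,-26,0,0,0,1,230,43,-26,0,0,0,1,238,43,-26,0,0,0,1,241,43,-26,0,0,0,1,241,43,-26,0,0,0],
)

```text
time: 2.37
tcp_pos: [0.5981, -0.1835, 0.0132]
orientation: [[-0.0, 0.913, -0.407], [-0.0, -0.407, -0.913], [-1.0, -0.0, 0.0]]
contact_force: [0.2, 0.4, 0.6]
gripper_width: 0.997
```

```bash
python3 - <<'E'
from h import *
P,R,o=pose();print(P,R,o['time'],o['contact_force'])
I=snapshot('wrist');cv2.imwrite('pics/w2.png',I)
E
```

```text
[ 0.5981 -0.1835  0.0132] [[-0.0002  0.9135 -0.4069]
 [-0.0003 -0.4069 -0.9135]
 [-1.     -0.0001  0.0003]] 2.3667 [0.1985 0.3973 0.6249]
```

View pics/w2.png

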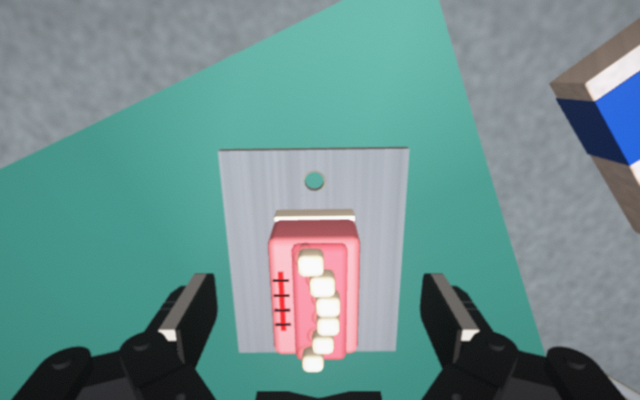

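Request:
servo_tool(
  deltas=[1,0,0,-4.5,0,0,0,1,0,0,-4.5,0,0,0,0.3,0,0,-4.5,0,0,0,0,0,0,-4.5,0,0,0,0,0,0,-4.5,0,0,0,0,0,0,-4.5,0,0,0,0,0,0,-4.5,0,0,0,0,0,0,-4.5,0,0,0,0,0,0,-4.5,0,0,0,0,0,0,-4.5,0,0,0],
  grip_force=50,
)

```text
time: 3.25
tcp_pos: [0.6002, -0.1787, 0.0135]
orientation: [[0.0, 0.914, -0.406], [-0.0, -0.406, -0.914], [-1.0, 0.0, 0.0]]
contact_force: [-0.8, 0.0, 5.3]
gripper_width: 0.392
```

Request:
servo_tool(
  deltas=[0,0,0,0,0,0,0,0,-10,0,0,0,0,0,0,-40,0,0,0,0,0,0,-75,0,0,0,0,0,0,-110,0,0,0,0,0,0,-145,0,0,0,0,0,0,-180,0,0,0,0,0,0,-200,0,0,0,0,0,0,-200,0,0,0,0,0],
)

```text
time: 4.0
tcp_pos: [0.6018, -0.1789, 0.2186]
orientation: [[0.006, 0.914, -0.406], [-0.002, -0.406, -0.914], [-1.0, 0.007, -0.001]]
contact_force: [0.6, -0.6, -2.3]
gripper_width: 0.387
```

```bash
python3 - <<'E'
from h import *
P,R,o=pose();print(P,R,o['time'],o['contact_force'],o['gripper_width'],o['joints'])
I=snapshot('wrist');cv2.imwrite('pics/w3.png',I)
E
```

```text
[ 0.6018 -0.1789  0.2186] [[ 0.0064  0.9138 -0.4061]
 [-0.0016 -0.4061 -0.9138]
 [-1.      0.0065 -0.0011]] 4.0 [ 0.6202 -0.5537 -2.2824] 0.387238326952871 [ 23.5227  31.5481 -18.436   91.6573  11.2713  58.243  -22.2231]
```

View pics/w3.png

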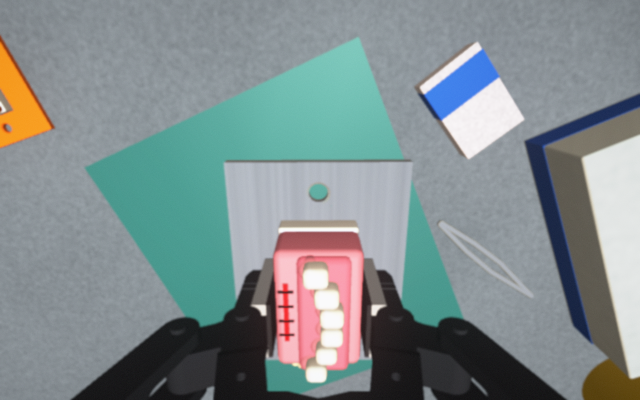

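Request:
servo_tool(
  deltas=[0,-8,-8,-12,0,0,0,0,-20,-20,-34,-0.03,0,0,0,-32,-38,-60,-0.07,0,0,0,-44,-56,-90,-0.1,0,0,0,-56,-74,-118,-0.14,0,0,0,-68,-90,-145,-0.175,0,0,0,-76,-104,-168,-0.2,0,0,0,-80,-115,-185,-0.22,0,0,0,-81,-121,-194,-0.235,0,0,0,-81,-121,-194,-0.235,0,0,0,-81,-121,-194,-0.235,0,0],
)

```text
time: 4.97
tcp_pos: [0.5678, 0.0476, 0.2933]
orientation: [[-0.002, 0.983, -0.182], [-0.0, -0.182, -0.983], [-1.0, -0.001, 0.001]]
contact_force: [-0.1, 0.2, -3.7]
gripper_width: 0.39
```

```bash
python3 - <<'E'
from h import *
P,R,o=pose();print(P,R,o['time'],o['contact_force'],o['gripper_width'],o['joints'])
I=snapshot('wrist');cv2.imwrite('pics/w4.png',I);np.savez('w4',P=P,R=R)
E
```

```text
[0.5678 0.0476 0.2933] [[-0.0015  0.9833 -0.1818]
 [-0.0005 -0.1818 -0.9833]
 [-1.     -0.0014  0.0007]] 4.9667 [-0.0901  0.1784 -3.7353] 0.38978192534829337 [  8.0088  23.0243 -25.7052  94.8175  10.8164  64.721  -31.0407]
```

View pics/w4.png

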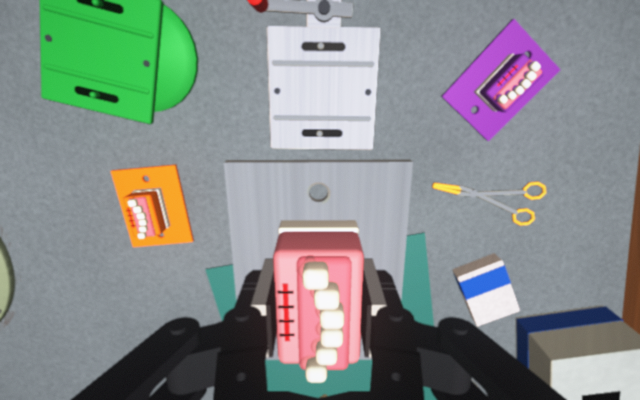

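```bash
python3 - <<'E'
import cv2
I=cv2.imread('pics/w4.png')
cv2.imwrite('pics/c4.png',cv2.resize(I[0:155,245:395],None,fx=3.8,fy=3.8,interpolation=cv2.INTER_CUBIC))
cv2.imwrite('pics/c4b.png',cv2.resize(I[150:260,215:425],None,fx=3.8,fy=3.8,interpolation=cv2.INTER_CUBIC))
E
```

```text
(no output)
```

View pics/c4.png

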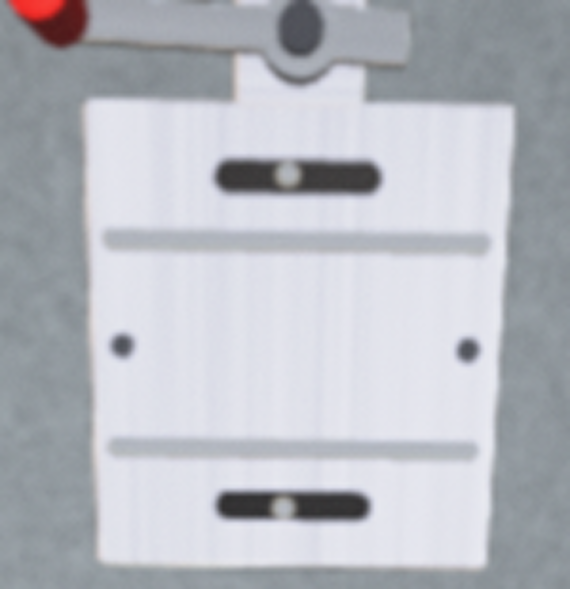

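View pics/c4b.png

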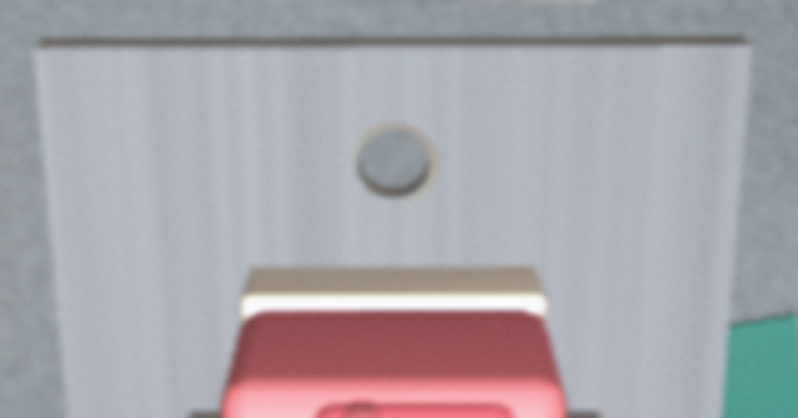

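```bash
cat > m4.py <<'E'
from h import *
z=np.load('w4.npz');P,R=z['P'],z['R'];C=cam('wrist',(P,R))
f=lambda q:np.array(q)/3.8+[245,0]
t=onz(C,f([(85,100),(514,105),(486,567),(99,562)]),.0888);print('corners',t,t.mean(0))
ex=(t[1]-t[0]+t[2]-t[3]);ey=(t[0]-t[3]+t[1]-t[2]);print('len',np.linalg.norm(ex)/2,np.linalg.norm(ey)/2)
print('yaw x,y',np.degrees(np.arctan2(ex[1],ex[0])),np.degrees(np.arctan2(-ey[0],ey[1])))
yaw=(np.arctan2(ex[1],ex[0])+np.arctan2(-ey[0],ey[1]))/2
sc=onz(C,f([(122,346),(468,350)]),.0888);print('screws mid',sc.mean(0),np.degrees(np.arctan2(*(sc[1]-sc[0])[1::-1])))
st=onz(C,f([(105,239),(489,244),(478,451),(108,447)]),.09);print('strips mid',st.mean(0))
sl=onz(C,f([(214,177),(382,178),(370,506),(215,505)]),.0888);print('slots mid',sl.mean(0))
H=(t.mean(0)+sl.mean(0)+st.mean(0))/3
Rh=np.array([[np.cos(yaw),-np.sin(yaw),0],[np.sin(yaw),np.cos(yaw),0],[0,0,1]])
s=onz(C,f([(288,174),(284,508)]),.0965);print('studs',s,s.mean(0),'in holder',(s-H)@Rh, np.degrees(np.arctan2(*((s[1]-s[0])[:2]*[1,-1]))))
pv=onz(C,f([(300,26)]),.106);print('pivot',(pv-H)@Rh)
# plate in tool
K,d,Rc,c=C
def ontool(uv,xt):
    o,D=ray(C,uv);o=R.T@(o-P);D=(R.T@D.T).T
    return (o+D*((xt-o[0])/D[:,0])[:,None])*1000
g=lambda q:np.array(q)/3.8+[215,150]
print('hole',ontool(g([(394,162)]),.0065),'corners',ontool(g([(37,46),(749,45)]),.0065))
np.savez('hold',H=H,yaw=yaw,s=s)
print(H,np.degrees(yaw))
E
python3 m4.py
```

```text
corners [[0.5474 0.1802 0.0888]
 [0.6437 0.1613 0.0888]
 [0.6235 0.0569 0.0888]
 [0.5266 0.0761 0.0888]] [0.5853 0.1186 0.0888]
len 0.0984870435998693 0.10627224522734197
yaw x,y -11.141439237740592 -11.125744467951954
screws mid [0.585  0.1183 0.0888] -11.099276671710333
strips mid [0.585  0.1184 0.09  ]
slots mid [0.5851 0.1183 0.0888]
studs [[0.5901 0.156  0.0965]
 [0.5757 0.0821 0.0965]] [0.5829 0.1191 0.0965] in holder [[-0.0023  0.0379  0.0073]
 [-0.0023 -0.0375  0.0073]] -11.077603084212708
pivot [[-0.0002  0.0661  0.0168]]
hole [[  6.5      0.4969 -38.3615]] corners [[  6.5    -38.9449 -51.7936]
 [  6.5     39.6936 -51.9211]]
[0.5851 0.1184 0.0892] -11.133591852846271
```

Request:
servo_tool(
  deltas=[0,0,2,-12,0,0,0,0,0,6,-36,0.005,0,0,0,5,9,-60,0.01,0,0,0,20,11,-72,0.0115,0,0,0,45,11.5,-73,0.0115,0,0,0,75,11.5,-73,0.0115,0,0,0,105,11.5,-73,0.0115,0,0,0,130,11.5,-73,0.0115,0,0,0,150,11.5,-73,0.0115,0,0,0,160,11.5,-73,0.0115,0,0,0,160,11.5,-73,0.0115,0,0,0,160,11.5,-73,0.0115,0,0],
)

```text
time: 6.02
tcp_pos: [0.5931, 0.1173, 0.1345]
orientation: [[-0.0, 0.981, -0.194], [-0.0, -0.194, -0.981], [-1.0, -0.0, 0.0]]
contact_force: [0.4, 0.4, -2.3]
gripper_width: 0.388
```

```bash
cat > st.py <<'E'
from h import *
P,R,o=pose();hd=np.load('hold.npz');y=float(hd['yaw']);S=hd['s'].mean(0)
Rh=np.array([[np.cos(y),-np.sin(y)],[np.sin(y),np.cos(y)]])
print('t',o['time'],'P',P,'rel stud (mm)',(P-S)[:2]@Rh*1000,'yaw err',np.degrees(np.arctan2(R[1,1],R[0,1])-y),'tilt',R[:2,0],'F',np.array(o['contact_force']),'M',np.array(o['wrist_torque']),'w',o['gripper_width'])
E
python3 st.py; python3 - <<'E'
from h import *
P,R,o=pose()
I=snapshot('wrist');cv2.imwrite('pics/w5.png',I);np.savez('w5',P=P,R=R)
cv2.imwrite('pics/s5.png',cv2.resize(snapshot('side')[150:270,240:400],None,fx=5,fy=5,interpolation=cv2.INTER_CUBIC))
E
```

```text
t 6.0167 P [0.5931 0.1173 0.1345] rel stud (mm) [10.3908  0.2225] yaw err -0.05250396524944067 tilt [-0.0003 -0.    ] F [ 0.4175  0.359  -2.262 ] M [ 0.0102 -0.0011 -0.0099] w 0.38773578286653415
```

View pics/w5.png

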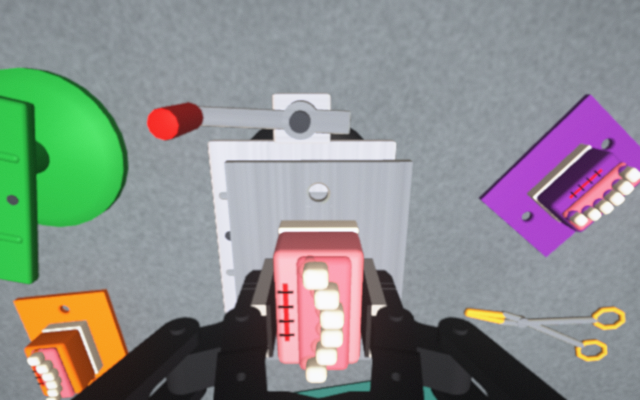

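View pics/s5.png

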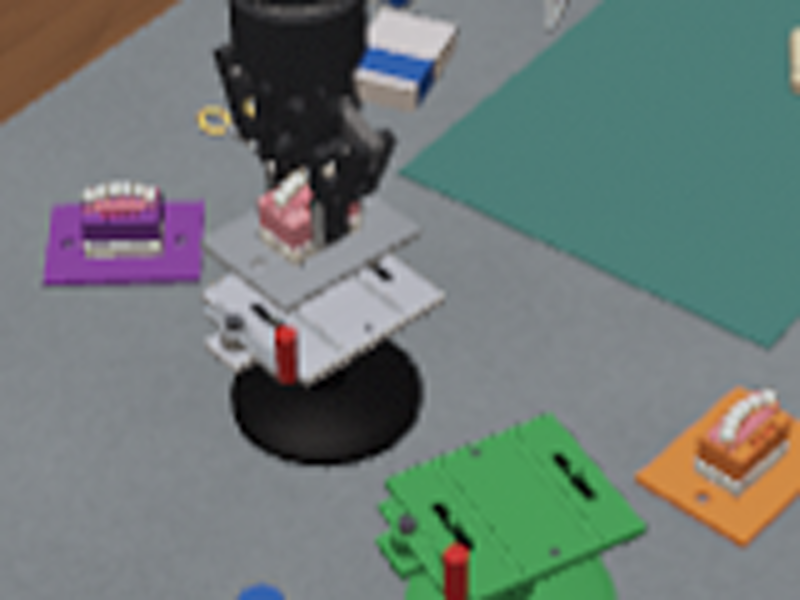

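Request:
servo_tool(
  deltas=[0,6,0,0,0,0,0,0,13,0,0,0,0,0,0,18,0,0,0,0,0,0,21,0,0,0,0,0,0,22,0,0,0,0,0,0,22,0,0,0,0,0,0,22,0,0,0,0,0],
)

```text
time: 6.7
tcp_pos: [0.5929, 0.1176, 0.1123]
orientation: [[-0.0, 0.981, -0.193], [0.0, -0.193, -0.981], [-1.0, -0.0, -0.0]]
contact_force: [0.5, 0.0, -1.8]
gripper_width: 0.394
```

Request:
servo_tool(
  deltas=[0,0.7,0,0,0,0,0,0,1.4,0,0,0,0,0,0,2,0,0,0,0,0,0,2,0,0,0,0,0],
)

```text
time: 7.03
tcp_pos: [0.5929, 0.1175, 0.1102]
orientation: [[-0.0, 0.981, -0.193], [-0.0, -0.193, -0.981], [-1.0, -0.0, 0.0]]
contact_force: [0.2, 0.1, -2.2]
gripper_width: 0.386
```

```bash
python3 st.py
```

```text
t 7.0333 P [0.5929 0.1175 0.1102] rel stud (mm) [10.089   0.3685] yaw err -0.013159900874785899 tilt [-0. -0.] F [ 0.1683  0.0937 -2.2478] M [-0.0056 -0.002  -0.0149] w 0.38640718340062663
```

Request:
servo_tool(
  deltas=[0,0.4,0,0,0,0,0,0,0.8,0,0,0,0,0,0,0.8,0,0,0,0,0],
)

```text
time: 7.28
tcp_pos: [0.5928, 0.1175, 0.1094]
orientation: [[-0.0, 0.981, -0.193], [0.0, -0.193, -0.981], [-1.0, -0.0, -0.0]]
contact_force: [-0.5, 0.3, -2.7]
gripper_width: 0.392
```

Request:
servo_tool(
  deltas=[0,0.3,0,0,0,0,0,0,0.6,0,0,0,0,0,0,0.6,0,0,0,0,0],
)

```text
time: 7.53
tcp_pos: [0.5928, 0.1175, 0.1088]
orientation: [[-0.0, 0.981, -0.193], [0.0, -0.193, -0.981], [-1.0, -0.0, -0.0]]
contact_force: [-0.4, -0.2, -2.2]
gripper_width: 0.385
```

Request:
servo_tool(
  deltas=[0,0.25,0,0,0,0,0,0,0.5,0,0,0,0,0,0,0.5,0,0,0,0,0],
)

```text
time: 7.78
tcp_pos: [0.5929, 0.1175, 0.1083]
orientation: [[0.0, 0.981, -0.193], [0.0, -0.193, -0.981], [-1.0, 0.0, -0.0]]
contact_force: [0.9, -0.5, -0.4]
gripper_width: 0.386
```

Request:
servo_tool(
  deltas=[0,0.25,0,0,0,0,0,0,0.5,0,0,0,0,0,0,0.5,0,0,0,0,0],
)

```text
time: 8.03
tcp_pos: [0.593, 0.1176, 0.1081]
orientation: [[0.0, 0.981, -0.193], [0.0, -0.193, -0.981], [-1.0, 0.0, -0.0]]
contact_force: [-1.3, 0.8, 3.1]
gripper_width: 0.39
```

Request:
servo_tool(
  deltas=[0,0,-1,0,0,0,0,0,0,-2.2,0,0,0,0,0,0,-3.4,0,0,0,0,0,0,-4.6,0,0,0,0,0,0,-5.8,0,0,0,0,0,0,-7,0,0,0,0,0,0,-7,0,0,0,0],
)

```text
time: 8.62
tcp_pos: [0.585, 0.119, 0.1075]
orientation: [[-0.002, 0.981, -0.193], [-0.0, -0.193, -0.981], [-1.0, -0.002, 0.001]]
contact_force: [-1.8, 1.6, -1.3]
gripper_width: 0.388
```

Request:
servo_tool(
  deltas=[0,0,-0.5,0,0,0,0,0,0,-1,0,0,0,0,0,0,-1.5,0,0,0,0,0,0,-1.5,0,0,0,0],
)

```text
time: 8.95
tcp_pos: [0.5843, 0.1191, 0.1077]
orientation: [[-0.0, 0.981, -0.193], [-0.0, -0.193, -0.981], [-1.0, -0.0, 0.0]]
contact_force: [-0.7, -0.7, -2.6]
gripper_width: 0.386
```

```bash
python3 st.py
```

```text
t 8.95 P [0.5843 0.1191 0.1077] rel stud (mm) [1.3887 0.3086] yaw err -0.01221569852838349 tilt [-0.0004 -0.0001] F [-0.7093 -0.7413 -2.636 ] M [ 0.0217  0.0447 -0.0195] w 0.3860137762613387
```

Request:
servo_tool(
  deltas=[0,0,-0.5,0,0,0,0,0,0.2,-1,0,0,0,0,0,0.4,-1.2,0,0,0,0,0,0.6,-1.2,0,0,0,0],
)

```text
time: 9.28
tcp_pos: [0.5833, 0.1194, 0.1072]
orientation: [[-0.0, 0.981, -0.193], [-0.0, -0.193, -0.981], [-1.0, -0.0, 0.0]]
contact_force: [-0.6, 1.1, -2.8]
gripper_width: 0.39
```

```bash
python3 st.py
```

```text
t 9.2833 P [0.5833 0.1194 0.1072] rel stud (mm) [0.3346 0.374 ] yaw err -0.011948743063706255 tilt [-0. -0.] F [-0.6411  1.1381 -2.8477] M [ 0.0337 -0.035  -0.0342] w 0.39006843128836033
```

Request:
servo_tool(
  deltas=[0,0.3,0,0,0,0,0,0,0.6,0,0,0,0,0,0,1,0,0,0,0,0,0,1,0,0,0,0,0],
)

```text
time: 9.62
tcp_pos: [0.5833, 0.1194, 0.1062]
orientation: [[-0.0, 0.981, -0.193], [-0.0, -0.193, -0.981], [-1.0, -0.0, 0.0]]
contact_force: [1.5, -0.4, -2.8]
gripper_width: 0.389
```

```bash
python3 st.py
```

```text
t 9.6167 P [0.5833 0.1194 0.1062] rel stud (mm) [0.3599 0.3707] yaw err -0.014424100810987245 tilt [-0.0001 -0.    ] F [ 1.47   -0.3602 -2.7568] M [ 0.0514  0.0117 -0.0451] w 0.38903134113220966
```

Request:
servo_tool(
  deltas=[0,0.3,-0.3,0.1,0,0,0,0,0.8,-0.5,0.2,0,0,0,0,1.3,-0.5,0.2,0,0,0,0,1.8,-0.5,0.2,0,0,0,0,2.3,-0.5,0.2,0,0,0,0,2.8,-0.5,0.2,0,0,0,0,2.8,-0.5,0.2,0,0,0],
)

```text
time: 10.2
tcp_pos: [0.5828, 0.1193, 0.1033]
orientation: [[-0.0, 0.981, -0.193], [0.0, -0.193, -0.981], [-1.0, -0.0, 0.0]]
contact_force: [-0.2, -1.1, -1.8]
gripper_width: 0.388
```

```bash
python3 st.py
```

```text
t 10.2 P [0.5828 0.1193 0.1033] rel stud (mm) [-0.1592  0.2032] yaw err -0.011778053646985701 tilt [-0.0002  0.    ] F [-0.1755 -1.0727 -1.804 ] M [0.0006 0.025  0.0722] w 0.3879663459199808
```

Request:
servo_tool(
  deltas=[0,0.4,0,0,0,0,0,0,0.8,0,0,0,0,0,0,1.2,0,0,0,0,0,0,1.4,0,0,0,0,0,0,1.4,0,0,0,0,0],
)

```text
time: 10.62
tcp_pos: [0.5828, 0.1193, 0.102]
orientation: [[-0.0, 0.981, -0.193], [0.0, -0.193, -0.981], [-1.0, -0.0, 0.0]]
contact_force: [0.8, 0.1, -1.6]
gripper_width: 0.388
```

Request:
servo_tool(
  deltas=[0,0.2,0,0,0,0,0,0,0.4,0,0,0,0,0,0,0.6,0,0,0,0,0,0,0.6,0,0,0,0,0],
)

```text
time: 10.95
tcp_pos: [0.5829, 0.1193, 0.1015]
orientation: [[0.0, 0.981, -0.193], [0.0, -0.193, -0.981], [-1.0, 0.0, -0.0]]
contact_force: [-0.4, 0.9, -1.3]
gripper_width: 0.387
```

```bash
python3 st.py
```

```text
t 10.95 P [0.5829 0.1193 0.1015] rel stud (mm) [-0.0879  0.2123] yaw err -0.014645863335687721 tilt [0.0001 0.    ] F [-0.373   0.9377 -1.3106] M [-0.0624  0.1184 -0.0365] w 0.3874221003578863
```

Request:
servo_tool(
  deltas=[0,0.2,0,0,0,0,0,0,0.4,0,0,0,0,0,0,0.4,0,0,0,0,0],
)

```text
time: 11.2
tcp_pos: [0.5828, 0.1193, 0.1015]
orientation: [[0.0, 0.981, -0.193], [-0.0, -0.193, -0.981], [-1.0, 0.0, 0.0]]
contact_force: [-2.8, -0.5, 6.9]
gripper_width: 0.388
```

```bash
python3 st.py;python3 - <<'E'
from h import *
P,R,o=pose()
I=snapshot('wrist');cv2.imwrite('pics/w6.png',I);np.savez('w6',P=P,R=R)
E
```

```text
t 11.2 P [0.5828 0.1193 0.1015] rel stud (mm) [-0.1     0.2077] yaw err -0.014918595497201946 tilt [ 0.0002 -0.0001] F [-2.8416 -0.4874  6.907 ] M [-0.1975  0.715   0.0042] w 0.38822659809351845
```

View pics/w6.png

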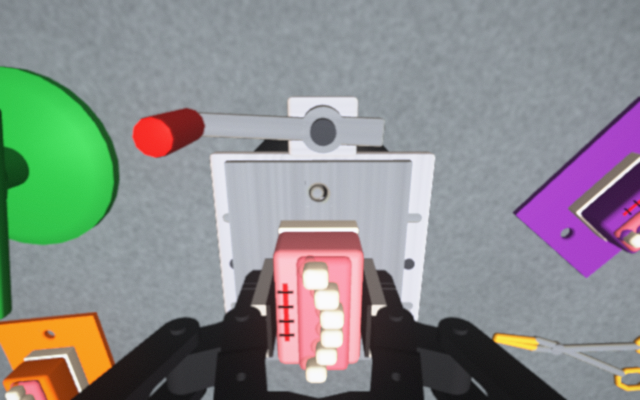

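Request:
servo_tool(
  deltas=[0,-0.3,0,0,0,0,0,0.45,-0.3,0,0,0,0,0,0.55,-0.3,0,0,0,0,0,0.8,-0.3,0,0,0,0,0,0.8,-0.3,0,0,0,0,0,0.8,-0.3,0,0,0,0,0,0.8,-0.3,0,0,0,0,0],
)

```text
time: 11.83
tcp_pos: [0.5828, 0.1193, 0.1013]
orientation: [[-0.0, 0.981, -0.193], [0.0, -0.193, -0.981], [-1.0, -0.0, -0.0]]
contact_force: [-0.0, 0.4, 0.0]
gripper_width: 0.795
```

Request:
servo_tool(
  deltas=[0.8,-5,0,0,0,0,0,0.8,-20,0,0,0,0,0,0.8,-45,0,0,0,0,0,0.8,-75,0,0,0,0,0,0.8,-105,0,0,0,0,0,0.8,-125,0,0,0,0,0,0.8,-130,0,0,0,0,0,0.8,-130,0,0,0,0,0],
)

```text
time: 12.5
tcp_pos: [0.5835, 0.1194, 0.2331]
orientation: [[0.003, 0.981, -0.193], [0.001, -0.193, -0.981], [-1.0, 0.003, -0.001]]
contact_force: [-1.2, 0.3, -0.4]
gripper_width: 0.801
```

```bash
python3 st.py;python3 - <<'E'
from h import *
P,R,o=pose();print(o['joints'])
I=snapshot('wrist');cv2.imwrite('pics/w7.png',I);np.savez('w7',P=P,R=R)
E
```

```text
t 12.5 P [0.5835 0.1194 0.2331] rel stud (mm) [0.4729 0.4757] yaw err -0.021952067213483042 tilt [0.0028 0.0005] F [-1.2148  0.2762 -0.3633] M [-0.0069  0.0432  0.0241] w 0.8005225599666943
[  0.6004  28.7097 -25.5731  95.3838  14.049   58.9353 -40.647 ]
```

View pics/w7.png

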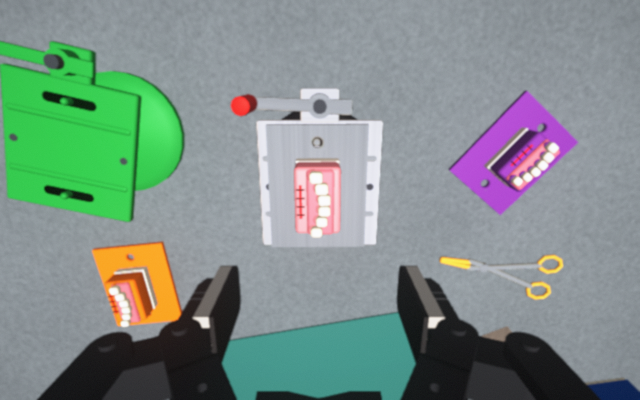

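```bash
cat > knob.py <<'E'
import sys
from h import *
def knob(tag):
    z=np.load(tag+'.npz');P,R=z['P'],z['R'];C=cam('wrist',(P,R));I=cv2.imread('pics/'+tag+'.png')
    hsv=cv2.cvtColor(I,cv2.COLOR_BGR2HSV)
    g=cv2.inRange(hsv,(172,170,60),(180,255,255))|cv2.inRange(hsv,(0,170,60),(6,255,255))
    n,l,s,c=cv2.connectedComponentsWithStats(g)
    hd=np.load('hold.npz');H=hd['H'];y=float(hd['yaw']);Rh=np.array([[np.cos(y),-np.sin(y),0],[np.sin(y),np.cos(y),0],[0,0,1]])
    for i in range(1,n):
        if s[i,4]<60: continue
        k=onz(C,[c[i]],.1185)[0];kh=(k-H)@Rh
        v=kh[:2]-[0,.066]
        print(c[i],s[i],'world',k,'holder',kh,'r',np.hypot(*v),'latch',np.pi-np.arctan2(v[1],v[0]))
knob(sys.argv[1])
E
python3 knob.py w7
```

```text
[242.7642 104.5398] [231  96  25  19 352] world [0.5461 0.1958 0.1185] holder [-0.0532  0.0684  0.0293] r 0.053293775635768474 latch 0.044607429707249846
```

```bash
cat > plan.py <<'E'
from h import *
hd=np.load('hold.npz');H=hd['H'];Y=float(hd['yaw']);Rh=np.array([[np.cos(Y),-np.sin(Y)],[np.sin(Y),np.cos(Y)]])
def G(q,lead,z,yawq=None,r=.052):
    v=np.array([-np.cos(q)*r,.066+np.sin(q)*r])+lead*np.array([np.sin(q),np.cos(q)])
    w=H[:2]+Rh@v; yw=Y+np.pi/2-(q if yawq is None else yawq)
    y=np.array([np.cos(yw),np.sin(yw),0]);x=np.array([0,0,-1.])
    return np.r_[w,z],np.c_[x,y,np.cross(x,y)]
def rel(g,base=None):
    P,R=pose()[:2] if base is None else base
    return np.round(np.r_[R.T@(g[0]-P)*1000,cv2.Rodrigues(R.T@g[1])[0].ravel()],3)
if __name__=='__main__':
    print(rel(G(.045,0,.20)),G(.045,0,.2)[0])
E
python3 plan.py
```

```text
[ 31.598 -49.641 -68.007  -1.526   0.     -0.001] [0.5474 0.1955 0.2   ]
```

Request:
servo_tool(
  deltas=[0.4,0,-5,-7,-0.11,0,0,0.4,0,-10,-14,-0.23,0,0,0.4,0,-15,-21,-0.35,0,0,0.4,0,-20,-28,-0.47,0,0,0.4,0,-25,-35,-0.59,0,0,0.4,0,-30,-42,-0.71,0,0,0.4,0,-35,-48,-0.83,0,0,0.4,0,-40,-55,-0.95,0,0,0.4,0,-45,-61,-1.07,0,0,0.4,0,-48,-65,-1.19,0,0,0.4,0,-49.5,-68,-1.31,0,0,0.4,0,-49.5,-68,-1.43,0,0],
)

```text
time: 13.55
tcp_pos: [0.5465, 0.1962, 0.23]
orientation: [[-0.002, 0.322, 0.947], [0.0, 0.947, -0.322], [-1.0, -0.001, -0.002]]
contact_force: [-0.8, 0.9, 0.3]
gripper_width: 0.398
```

Request:
servo_tool(
  deltas=[0.4,10,0,0,-0.05,0,0,0.4,20,0,0,-0.096,0,0,0.4,30,0,0,-0.096,0,0,0.4,30,0,0,-0.096,0,0,0.4,30,0,0,-0.096,0,0],
)

```text
time: 13.97
tcp_pos: [0.547, 0.1955, 0.2004]
orientation: [[-0.002, 0.238, 0.971], [-0.0, 0.971, -0.238], [-1.0, -0.001, -0.002]]
contact_force: [-0.5, -0.6, -0.3]
gripper_width: 0.4
```

```bash
python3 st.py;python3 plan.py; python3 - <<'E'
from h import *
P,R,o=pose();print(o['joints'])
I=snapshot('wrist');cv2.imwrite('pics/w8.png',I);np.savez('w8',P=P,R=R)
E
python3 knob.py w8
```

```text
t 13.9667 P [0.547  0.1955 0.2004] rel stud (mm) [-50.0311  68.0207] yaw err 87.33909078135835 tilt [-0.0018 -0.0002] F [-0.5373 -0.5835 -0.2916] M [-0.0513 -0.0023 -0.0049] w 0.400148282192824
[ 0.421  0.141  0.387 -0.001 -0.002  0.001] [0.5474 0.1955 0.2   ]
[  5.9494  34.2264 -45.9233  98.6127  27.9506  59.37    26.4914]
[316.8483 213.188 ] [307 197  20  31 468] world [0.5482 0.1952 0.1185] holder [-0.0511  0.0682  0.0293] r 0.05115679509305058 latch 0.04332373581040416
```

View pics/w8.png

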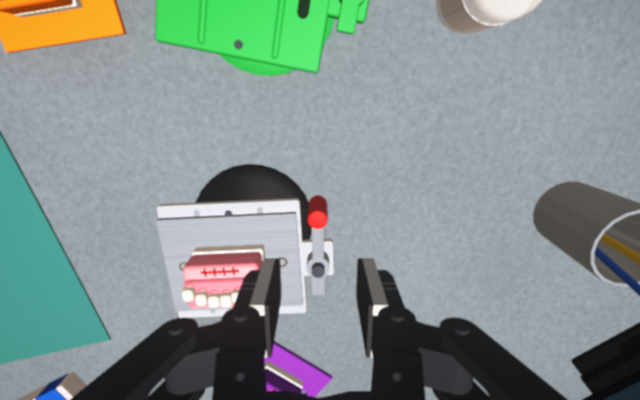

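Request:
servo_tool(
  deltas=[0.35,15,0,0,0,0,0,0.35,35,0,0.5,0,0,0,0.35,52,0,1,0,0,0,0.35,66,0,1,0,0,0,0.35,78,0,1,0,0,0,0.35,86,0,1,0,0,0,0.35,90,0,1,0,0,0,0.35,90,0,1,0,0,0,0.35,90,0,1,0,0,0],
)

```text
time: 14.77
tcp_pos: [0.5486, 0.1956, 0.1118]
orientation: [[0.0, 0.237, 0.971], [0.0, 0.971, -0.237], [-1.0, 0.0, 0.0]]
contact_force: [0.5, -0.4, -0.5]
gripper_width: 0.345
```

```bash
python3 st.py; python3 - <<'E'
from plan import *
P,R,o=pose()
I=snapshot('wrist');cv2.imwrite('pics/w9.png',I);np.savez('w9',P=P,R=R)
print(o['gripper_width'])
L=.0085
for q in (.045,.15,.25,.35,.45,.55,.65,.75,.8):print(q,rel(G(q,min(L,.003+q*.05),.110)))
E
```

```text
t 14.7667 P [0.5486 0.1956 0.1118] rel stud (mm) [-48.4426  68.4453] yaw err 87.4183766453118 tilt [0.0004 0.0003] F [ 0.543  -0.3902 -0.5311] M [-0.0099 -0.0264 -0.0237] w 0.3452338681080052
0.3452338681080052
0.045 [ 1.984  4.889 -1.282 -0.     0.001 -0.   ]
0.15 [ 1.989 13.543 -0.106  0.105  0.001 -0.001]
0.25 [ 1.993 18.547  1.536  0.205  0.001 -0.001]
0.35 [ 1.997 23.363  3.669  0.305  0.001 -0.001]
0.45 [ 2.001 27.941  6.271  0.405  0.001 -0.001]
0.55 [ 2.005 32.237  9.318  0.505  0.    -0.001]
0.65 [ 2.009 36.208 12.779  0.605  0.    -0.001]
0.75 [ 2.013 39.813 16.619  0.705  0.    -0.001]
0.8 [ 2.015 41.467 18.669  0.755  0.    -0.001]
```

View pics/w9.png

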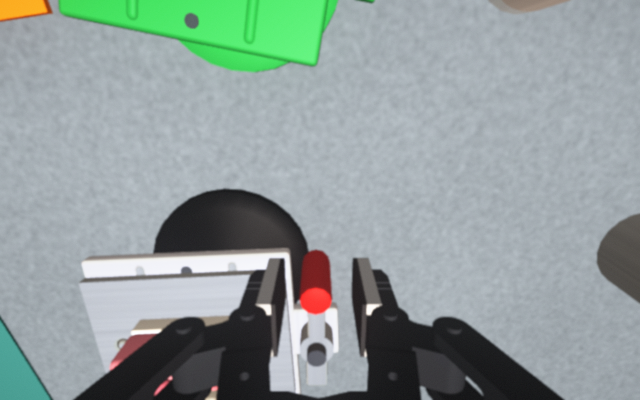

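Request:
servo_tool(
  deltas=[0.35,1,5,-1,0,0,0,0.35,1,9.5,-0.5,0.05,0,0,0.35,1,13.5,0,0.1,0,0,0.35,1,18.5,1.5,0.2,0,0,0.35,1,23.4,3.7,0.3,0,0,0.35,1,28,6.3,0.4,0,0,0.35,1,32,9.3,0.5,0,0,0.35,1,36,12.8,0.6,0,0,0.35,1,39.8,16.6,0.7,0,0,0.35,1,41.5,18.7,0.755,0,0,0.35,1,41.5,18.7,0.755,0,0],
)

```text
time: 15.73
tcp_pos: [0.5768, 0.232, 0.1108]
orientation: [[0.001, 0.84, 0.543], [0.0, 0.543, -0.84], [-1.0, 0.001, 0.0]]
contact_force: [0.3, -0.2, 0.1]
gripper_width: 0.352
```

```bash
python3 st.py; python3 - <<'E'
from plan import *
P,R,o=pose()
I=snapshot('wrist');cv2.imwrite('pics/w10.png',I);np.savez('w10',P=P,R=R)
for q in (.8,.9,1.0,1.1,1.2,1.3,1.4,1.5,1.55):print(q,rel(G(q,.0082,.110)))
E
python3 knob.py w10
```

```text
t 15.7333 P [0.5768 0.232  0.1108] rel stud (mm) [-27.8143 109.6699] yaw err 44.01735870353723 tilt [0.0009 0.0004] F [ 0.2868 -0.2285  0.1166] M [-0.0016  0.0232  0.0039] w 0.35172522188408295
0.8 [ 0.752 -0.454  0.478  0.002  0.    -0.001]
0.9 [ 0.756  4.695  1.564  0.102  0.    -0.001]
1.0 [ 0.76   9.709  3.159  0.202  0.    -0.001]
1.1 [ 0.764 14.539  5.246  0.302  0.    -0.001]
1.2 [ 0.768 19.137  7.806  0.402 -0.    -0.001]
1.3 [ 0.772 23.456 10.811  0.502 -0.    -0.001]
1.4 [ 0.776 27.454 14.233  0.602 -0.    -0.001]
1.5 [ 0.779 31.09  18.037  0.702 -0.    -0.001]
1.55 [ 0.781 32.761 20.07   0.752 -0.    -0.001]
[298.5077 289.5466] [ 281  257   34   63 1694] world [0.5712 0.2267 0.1185] holder [-0.0345  0.1036  0.0293] r 0.051061362921876026 latch 0.8276529618921669
```

View pics/w10.png

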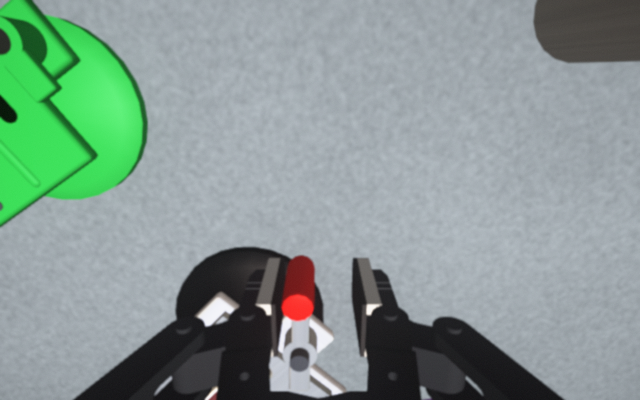

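Request:
servo_tool(
  deltas=[0.35,0.5,2,1,0.05,0,0,0.35,0.5,4.7,1.6,0.1,0,0,0.35,0.5,9.7,3.2,0.2,0,0,0.35,0.5,14.5,5.2,0.3,0,0,0.35,0.5,19.1,7.8,0.4,0,0,0.35,0.5,23.5,10.8,0.5,0,0,0.35,0.5,27.5,14.2,0.6,0,0,0.35,0.5,29.3,16.1,0.65,0,0,0.35,0.5,31.1,18,0.7,0,0,0.35,0.5,31.1,18,0.7,0,0],
)

```text
time: 16.62
tcp_pos: [0.6124, 0.2332, 0.11]
orientation: [[0.0, 0.992, -0.124], [0.0, -0.124, -0.992], [-1.0, 0.0, -0.0]]
contact_force: [-0.4, 0.6, 0.7]
gripper_width: 0.35
```

```bash
python3 st.py; python3 - <<'E'
from plan import *
P,R,o=pose()
I=snapshot('wrist');cv2.imwrite('pics/w11.png',I);np.savez('w11',P=P,R=R)
for q in (1.5,1.55,1.58):print(q,rel(G(q,.0082,.110)))
E
python3 knob.py w11
```

```text
t 16.6167 P [0.6124 0.2332 0.11  ] rel stud (mm) [  6.9055 117.6378] yaw err 4.038497589440563 tilt [0.0002 0.0002] F [-0.3796  0.6196  0.7264] M [ 0.0453 -0.0346 -0.0044] w 0.3495363990175615
1.5 [-0.013  0.15  -0.514  0.003 -0.    -0.   ]
1.55 [-0.013  2.737 -0.032  0.053 -0.    -0.   ]
1.58 [-0.013  4.277  0.319  0.083 -0.    -0.   ]
[298.3343 289.7806] [ 280  257   35   64 1714] world [0.6042 0.2336 0.1185] holder [-0.0035  0.1167  0.0293] r 0.05085475689455539 latch 1.5021119038797937
```

View pics/w11.png

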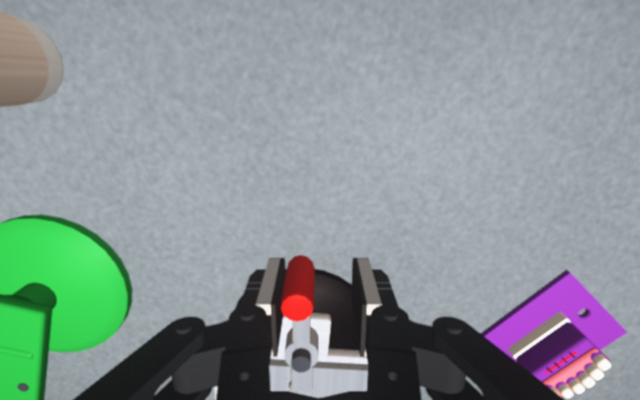

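Latch at about 1.50; push the last bit to the stop gently, then back off and rise.

Request:
servo_tool(
  deltas=[0.35,0,1.4,-0.3,0.03,0,0,0.35,0,2.8,0,0.05,0,0,0.35,0,3.6,0,0.06,0,0,0.35,0,3.6,0,0.06,0,0],
)

```text
time: 17.0
tcp_pos: [0.6157, 0.2327, 0.1099]
orientation: [[-0.0, 0.983, -0.183], [0.0, -0.183, -0.983], [-1.0, -0.0, -0.0]]
contact_force: [-1.4, 0.5, 1.1]
gripper_width: 0.351
```

```bash
python3 st.py
```

```text
t 17.0 P [0.6157 0.2327 0.1099] rel stud (mm) [ 10.2627 117.8672] yaw err 0.604279808373357 tilt [-0.0003  0.0001] F [-1.3577  0.5266  1.0779] M [ 0.0876  0.3832 -0.0122] w 0.3505893652404554
```

Request:
servo_tool(
  deltas=[0.35,0,-4,0,0,0,0,0.35,0,-8,0,0,0,0,0.35,0,-8,0,0,0,0,0.35,-15,-8,0,0,0,0,0.35,-40,-8,0,0,0,0,0.35,-75,-8,15,0,0,0,0.35,-110,-8,40,0,0,0,0.35,-130,-8,70,0,0,0,0.35,-140,-8,90,0,0,0,0.35,-140,-8,90,0,0,0,0.35,-140,-8,90,0,0,0],
)

```text
time: 17.92
tcp_pos: [0.5919, 0.1444, 0.2508]
orientation: [[0.002, 0.983, -0.184], [-0.0, -0.184, -0.983], [-1.0, 0.002, -0.0]]
contact_force: [-0.3, -0.1, 0.5]
gripper_width: 0.348
```

```bash
python3 st.py; python3 - <<'E'
from plan import *
P,R,o=pose()
I=snapshot('wrist');cv2.imwrite('pics/w12.png',I);np.savez('w12',P=P,R=R)
cv2.imwrite('pics/s12.png',cv2.resize(snapshot('side')[150:270,240:400],None,fx=5,fy=5,interpolation=cv2.INTER_CUBIC))
E
python3 knob.py w12
```

```text
t 17.9167 P [0.5919 0.1444 0.2508] rel stud (mm) [ 3.9152 26.5961] yaw err 0.5152726104825692 tilt [ 0.0017 -0.0001] F [-0.2854 -0.1251  0.5008] M [ 0.0111  0.0248 -0.0067] w 0.3478372530832082
[315.9625  67.4917] [308  59  17  18 240] world [0.6077 0.2349 0.1185] holder [-0.0003  0.1187  0.0293] r 0.05268134276538734 latch 1.5644425751104825
[ 4.8774 79.4774] [  0  72  12  15 155] world [0.3886 0.2667 0.1185] holder [-0.2215  0.1075  0.0293] r 0.22535046475063367 latch 0.1850978089951667
```

View pics/w12.png

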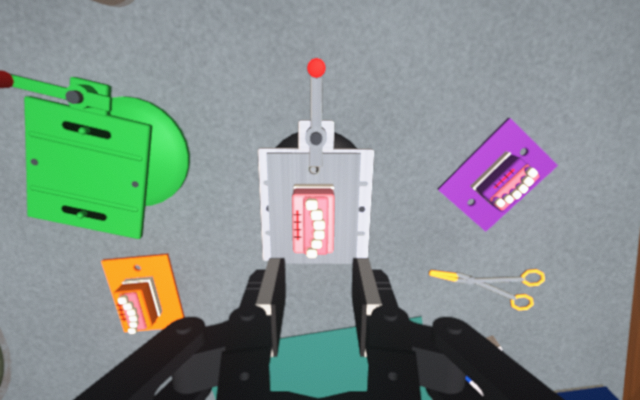

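View pics/s12.png

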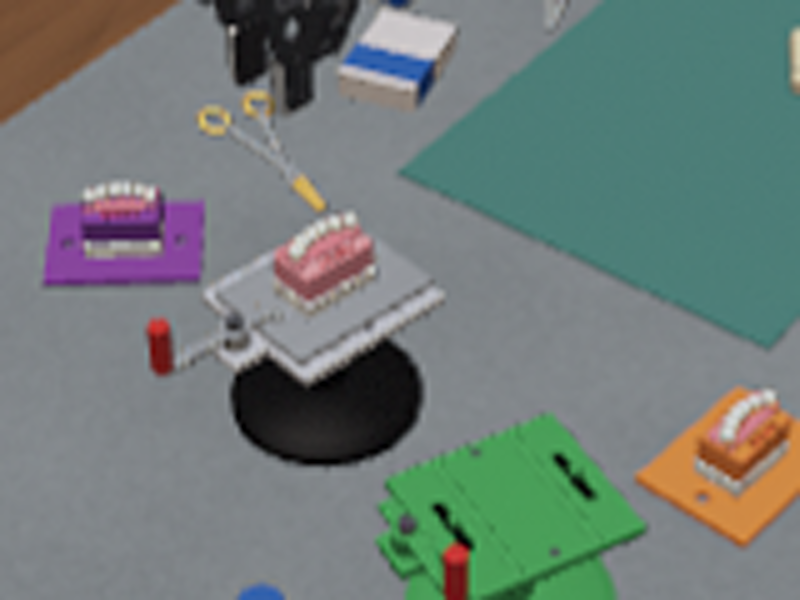

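The knob is at (316,67), straight out along +y with the latch at about 1.56. The finger lies over the plate end at (315,165) and the plate is flush. The gripper is clear.

```bash
python3 -c "
from cell import close_job
print(close_job())"
```

```text
the job is handed in; nothing more can be done
None
```

The pink jaw is mounted on the grey holder with the latch swung over, and I've handed the job in at about 18 s of the 67 s allowed; no verdict comes back.

- **Mounting:** I gripped the jaw by its gum block and set the plate on the studs about 10 mm to one side of its holes. I slid it along the slots until both holes dropped over the studs, then lowered it onto the rest strips. The highest wrist reading was about 7 N. Wrist readings came only at the end of each move, so brief peaks between them were not seen.
- **Latch:** I pushed the red knob round to its stop with a loosely open gripper, then backed off and rose clear.
- **Last checks:**
  - The tool's height dropped by 7 mm from stud contact to flush.
  - The final wrist and side pictures show the plate flat on the strips and the latch finger over its end.
  - The latch measured about 1.56 rad.
  - No outside force on the gripper was left beyond noise.
- **Bystanders:** Those in the last pictures look unmoved. I did not measure them or take a final top view, so the cast and tweezers were not checked. The arm never felt an unexpected contact.

No check failed or disagreed.

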